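Hold the bayonet cap of a gas chamber at its purge mark

ROBOT

A 7-joint arm with a two-finger parallel gripper is mounted at the origin on a cart in front of the work surface, level with it; the furniture and walls round the work are solid. World frame = base frame: x ahead of the robot, y to its left, z up, the work surface at z = 0. Lengths are in m, angles in rad, forces in N, time in s.
With the tool pointing down it reaches from about 0.35 to 0.9 m from the base axis. Payload 8.1 kg.
Tool frame: the origin (TCP) lies at the centre of the arm's flange, where the gripper is bolted on; the fingertips stand 178 mm ahead of it and the grasp point (between the pads) lies 159 mm ahead of it; x points along the fingers, z is the direction in which the jaws open and shut, and the axes are right-handed (so a half turn about x gives the same grasp; the last joint's range is limited). The gripper opens to 92 mm and grips with 3 to 60 N. Pads are 19 mm wide; open, the fingers measure 130 mm over their backs; the gripper's body (75 mm by 190 mm) begins 47 mm behind the grasp point.
Start: joints at [1.122, 0.434, 0.025, 1.573, -0.012, 1.134, -0.075], TCP at [0.212, -0.588, 0.405] pointing down, gripper open.
Joint ranges: [-2.62, 2.62], [-0.44, 2.09], [-1.27, 1.32], [0.08, 2.57], [-1.32, 4.46], [0.12, 2], [-2.74, 2.74]. Speed limits (rad/s): [2.22, 2.22, 3.01, 3.01, 3.14, 3.14, 3.14].

INTERFACE

Orientations are given as a rotation vector (axis times angle).
In Python, from cell import arm, get_image, search_frame, pinpoint gives the robot as it stands.
- The arm moves only by the tool arm_command, never from a script. Its argument "motion" is a list of rows, each a list of 7 numbers: the finger opening in mm, from 0 to 91.8, then the shift along the tool's x, y, z in mm, then the turn, a rotation vector about the tool's x, y, z in degrees. In form: [[fingers, x, y, z, ax, ay, az], ...]. A call has 1 to 5 rows; each row shifts and turns the commanded pose from where the row before left it, along the tool's axes as they then stand; what a row does not reach is not made up. A row lasts 1/8 s, in which the tool goes at most 62.5 mm and 10.7 degrees, less where a joint would pass 70% of its speed; a pose out of reach is approached as far as the arm can. A call with a gripper value outside its range is refused whole. The fingers move at their own pace and stop on an object; "newtons" is the grip in N (left out, the last holds). Time passes only in rows, so rows that do not move let the fingers close. It gives the time, the measured TCP pose, the force and the opening at its end, in the units of the state.
- arm.observe(): the state, without advancing time (a new reading comes with each control period).
- get_image(name): name is "scene" or "top" or "wrist"; returns a dict with "frame" (420x560x3 uint8, red, green, blue), "range_z" (420x560 float32, m along the optical axis (not along the pixel's ray), 0 where there is no reading), "K" (3x3 intrinsics, pixels), "origin" and "rotation" of the camera in the world; the wrist camera has in their place "tool_from_camera" (4x4, takes a point from camera to tool coordinates, whose origin is the TCP and whose axes are the tool frame's). Camera axes: x right, y down, z forward; pixel columns grow to the right and rows downward; lengths in m; the calibration is good to about 2 mm. A picture is of the moment at which its call begins: read the wrist's pose just before it.
- arm.sign_off(): hands the job in, once; it reports no verdict.
Trained networks look in the newest picture that a camera, given by its name, has taken for a name from the list of things; names that differ only in an ending like _2 or _b are one class to them, and where a whole thing is asked for, a point or a joint stands for the part that bears it (a point fixed in the world has none). Each returns a list of dicts, best first, with "p" (0 to 1); they miss things now and then, are a little off and sometimes report something else, mostly with a low value. They report only what shows in the picture. A call takes as long as a camera call. They do not tell look-alikes from the thing itself.
- search_frame(camera, target): "point" ([x, y, z] in m, in world coordinates, good to about 4 mm: the middle of the surface that is visible of it).
- pinpoint(camera, target): "point" ([x, y, z] in m, in world coordinates, good to about 4 mm: a listed point, or the origin of a listed thing).
The state is a dict: "clock": time; "joints": joint angles; "dq": joint speeds; "joint_efforts": joint torques, N m; "position": TCP position; "ee_rot": TCP orientation; "force": force on the tool from outside, world axes, zero at the start; "ft_torque": the same for the moment, N m; "width": opening from 0.0 (shut) to 1.0 (fully open).
Only numpy, scipy, OpenCV 4.12 (cv2) and the standard library are available. Lean on these libraries where they do the work, as an engineer would, in place of code of your own. Each camera call takes 0.05 s, during which the arm holds its last target. There are 200 camera calls.

TASK

Fit the loose bayonet cap into the round blue gas chamber: enter its two lugs at the white marks, press it down against the spring, and turn it clockwise (seen from above) to the yellow purge mark, half way to the lock. Stop there, never turning on towards the red mark where it clicks locked, and finish still gripping the cap there, held against the return spring: do not let go. Leave the other things on the bench alone.

Things in the scene. Friction and masses are not known exactly. Their poses are not given: they have to be found in the camera images.
- cap: loose bayonet cap, 150 g, upright on the bench at the start; origin at the centre of its underside, z up. Brass plug 54 mm across, 20 mm high, chamfered below; over it a blue flange 66 mm across, 20 to 25 mm up, with a white line over each lug; on that a black bar grip. The two ends (+x, -x) are alike: either lug fits either entry.
- cap_grip (a point): centre of the cap's bar grip, 42 mm above the cap's origin, same axes: the bar lies along x, 44 mm long, 14 mm thick (along y), from 25 to 53 mm above the origin
- cap_lug (a point): outer end of the cap's +x lug at its top (34 mm along x, 6 mm above the origin). The cap has two lugs at the foot of the plug, at +x and -x, each 10 mm wide, 6 mm high, reaching 34 mm from the axis
- chamber: gas chamber fixed to the bench: dark base plate 124 x 112 x 8 mm and a round blue housing with a bright collar, 104 mm across, its top 38 mm above the bench; brass fittings stick out at +y and -y to 70 mm. Origin on the bore's axis at bench height, z up. The bore is 57 mm across with two lug entries at +x and -x, 14 mm wide at the bore and 17 mm outside, reaching 36 mm from the axis.
- collar (a point): bore axis at the chamber's top face, 38 mm above the bench. The collar round the bore is 8 mm thick. A spring platform carries the entered cap, its underside 27 mm above the bench; pressed to 24 mm or lower (4 to 6 N), the lugs can turn under the collar; the flange meets the collar at 18 mm. At red the collar has 3 mm recesses below, where the lugs spring up and lock.
- purge_mark (a point): middle of one of the two yellow marks on the chamber's top, 43.5 mm from the axis. For each lug: a white mark at its entry (chamber +x and -x), a yellow one 0.52 rad (30 degrees) clockwise from it seen from above, a red one at 1.05 rad (60 degrees). The cap's white lines are to stand at the yellow marks.
- rotor (a joint): turn of the sprung rotor in the chamber, whose pins take the lugs with about 0.05 rad of play either way: 0 at white, growing clockwise seen from above, 0.52 at yellow, 1.05 at red (stop at 1.08). A return spring turns it back with 0.05 N m at 0, 0.09 N m at yellow. Beyond 0.85 it counts as going into the lock.
- planchet: bystander, leave alone: flat nickel dish, 49 mm across, 9 mm high; origin at its underside
- parts_tin: bystander, leave alone: shallow grey tin of screws, 66 mm across, 20 mm high; origin at its underside
- multimeter: bystander, leave alone: black and grey hand multimeter lying flat, 150 x 78 x 47 mm; origin at its underside
- flux_bottle: bystander, leave alone: amber bottle with white cap, 37 mm across, 94 mm high; origin at its underside
- desk_mug: bystander, leave alone: white mug, 92 mm across, 95 mm high; origin at its underside
- solder_reel: bystander, leave alone: blue reel of solder, 54 mm across, 32 mm high; origin at its underside
- driver_red: bystander, leave alone: red and blue screwdriver lying flat, 193 mm long, 26 mm thick; origin at its underside
- side_cutter: bystander, leave alone: blue-handled side cutter lying flat, 116 x 42 x 11 mm; origin at its underside
Not all that is in view belongs to the job. What is shaped like the cap but green, pink or purple is not meant.

How it is judged:
By the outcome, as a careful person would: the job done as asked, in the order asked, and still so for the second after the job is handed in, while the arm keeps its last pose, push and grip.
It also fails if it takes over 38 s, if anything falls off the work surface, if the arm or the gripper's body presses on something with over 40 N, if the wrist force passes 120 N, or if a joint passes its speed limit or range.

## Working session

There is one attempt and no reset: what is moved stays moved. The work goes in short steps, Python scripts to look and compute and a tool call to move; the robot and the scene stay as the last step left them, time stands still between calls to the robot, and variables do not carry over. Pictures are saved under pics/ and viewed, about 8 in all and at most 12, crops included, and the job is handed in when it is done.

Besides the shell and the picture viewer there is one more tool, called after ">>>" by a JSON object that holds its "name" and its "arguments", one argument or row to a line. arm_command: Moves the arm, as the interface text tells. Its arguments: {"type":"object","properties":{"motion":{"type":"array"},"newtons":{"type":"number"}},"required":["motion"]}

```bash
ls; mkdir -p pics
python3 - <<'E'
from cell import arm,get_image,search_frame,pinpoint
import cv2,numpy as np
s=arm.observe();print({k:np.round(v,3).tolist() for k,v in s.items()})
for c in("scene","top"):
    d=get_image(c);cv2.imwrite(f"pics/{c}0.png",d["frame"][:,:,::-1])
    print(c,np.round(d["K"],1).tolist(),np.round(d["origin"],3),np.round(d["rotation"],3).tolist())
    for t in("cap","cap_grip","cap_lug","chamber","collar","purge_mark"):
        print(t,[(np.round(r["point"],3).tolist(),round(r["p"],2)) for r in pinpoint(c,t)])
E
```

```text
pics
{'clock': 0.0, 'joints': [1.122, 0.435, 0.025, 1.574, -0.012, 1.134, -0.075], 'dq': [0.001, -0.002, 0.0, -0.001, 0.0, 0.001, -0.0], 'joint_efforts': [-0.002, -66.786, 0.984, -31.447, -0.06, 0.043, 0.0], 'position': [0.212, -0.588, 0.404], 'ee_rot': [0.952, 1.355, -0.95], 'force': [0.956, 1.039, -0.093], 'ft_torque': [0.032, -0.045, 0.016], 'width': 1.0}
scene [[432.3, 0.0, 276.8], [0.0, 432.3, 214.2], [0.0, 0.0, 1.0]] [-0.015 -0.196  1.244] [-2.269, 1.494, -0.385]
cap [([0.481, -0.108, -0.001], 0.9), ([0.59, -0.096, 0.002], 0.87), ([0.392, -0.205, 0.002], 0.83), ([0.524, -0.222, 0.001], 0.82), ([0.358, -0.104, 0.001], 0.71), ([0.748, 0.259, 0.001], 0.16)]
cap_grip [([0.594, -0.099, 0.043], 0.76), ([0.392, -0.201, 0.034], 0.74), ([0.527, -0.221, 0.044], 0.72), ([0.479, -0.11, 0.041], 0.58)]
cap_lug [([0.554, -0.21, 0.006], 0.88), ([0.389, -0.089, 0.002], 0.83), ([0.362, -0.183, 0.006], 0.77), ([0.579, -0.066, 0.01], 0.76), ([0.514, -0.122, 0.011], 0.57)]
chamber [([0.53, 0.046, -0.0], 0.32)]
collar [([0.534, 0.204, 0.033], 0.55)]
purge_mark [([0.574, 0.192, 0.041], 0.94), ([0.533, 0.206, 0.001], 0.22)]
top [[430.7, 0.0, 278.9], [0.0, 430.7, 209.3], [0.0, 0.0, 1.0]] [0.472 0.018 1.184] [-2.146, 2.202, -0.093]
cap [([0.354, -0.098, -0.002], 0.89), ([0.523, -0.223, 0.003], 0.83), ([0.391, -0.208, 0.003], 0.58), ([0.481, -0.107, -0.003], 0.57), ([0.594, -0.098, 0.003], 0.57)]
cap_grip [([0.353, -0.105, 0.036], 0.96), ([0.387, -0.202, 0.04], 0.86), ([0.479, -0.11, 0.044], 0.82), ([0.526, -0.225, 0.042], 0.81), ([0.59, -0.1, 0.043], 0.62)]
cap_lug [([0.556, -0.209, 0.011], 0.9), ([0.512, -0.122, 0.007], 0.89), ([0.579, -0.066, 0.006], 0.86), ([0.363, -0.182, 0.007], 0.59)]
chamber [([0.637, 0.034, 0.005], 0.62), ([0.529, 0.046, -0.001], 0.46)]
collar [([0.542, 0.207, 0.037], 0.79)]
purge_mark [([0.575, 0.192, 0.042], 0.73)]
```

View pics/top0.png

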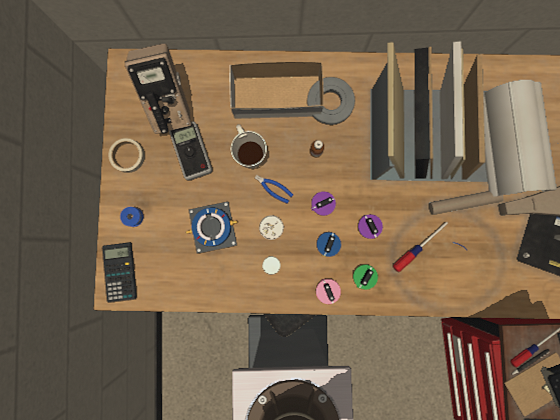

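View pics/scene0.png

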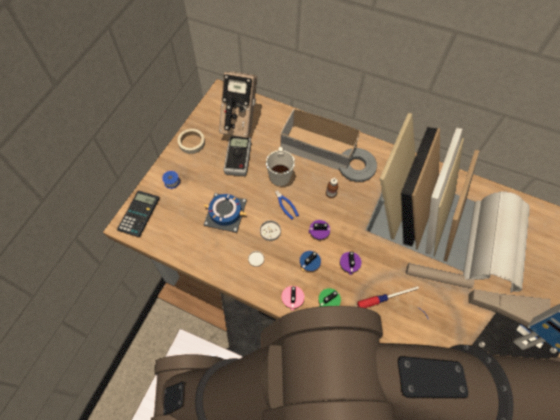

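The top view shows five cap-like things: blue (329,243), purple (322,203) and (370,226), pink (328,291), green (365,277). The blue one fits the description (blue flange). The chamber is at (212,228). I'll enlarge to confirm and plan the approach.

```bash
cat > h.py <<'E'
from cell import arm,get_image,search_frame,pinpoint
import cv2,numpy as np
from scipy.spatial.transform import Rotation as R
def pose():
    s=arm.observe();return np.array(s["position"]),R.from_rotvec(s["ee_rot"])
def down(yaw):  # tool x down, tool z (jaw) at world yaw
    z=np.array([np.cos(yaw),np.sin(yaw),0]);x=np.array([0,0,-1.]);return R.from_matrix(np.c_[x,np.cross(z,x),z])
def plan(tcp,yaw):
    p,r=pose()
    for y in(yaw,yaw+np.pi):
        q=down(y);print("yaw",round(np.degrees(y),1),"shift mm",np.round(r.inv().apply(np.array(tcp)-p)*1000,1),"turn deg",np.round((r.inv()*q).as_rotvec(degrees=True),1))
def wpts(d,u,v,z,tr=None):
    "pixel rays -> world points on plane z"
    if tr is None: o=np.array(d["origin"]);W=R.from_rotvec(d["rotation"]) if np.size(d["rotation"])==3 else R.from_matrix(d["rotation"])
    else:
        p,r=tr;T=np.array(d["tool_from_camera"]);o=p+r.apply(T[:3,3]);W=r*R.from_matrix(T[:3,:3])
    g=np.c_[u,v,np.ones(len(u))]@np.linalg.inv(d["K"]).T;g=W.apply(g)
    return o+g*((z-o[2])/g[:,2])[:,None]
E
python3 - <<'E'
from h import *
f=cv2.imread("pics/top0.png")
cv2.imwrite("pics/crop.png",np.hstack([cv2.resize(f[190:310,295:395],(400,480),interpolation=2),cv2.resize(f[190:270,172:252],(400,480)[:1]*1+(480,),interpolation=2)]))
p,r=pose();print(p,r.as_matrix().round(3).tolist())
d=get_image("wrist");print(d["K"],np.round(d["tool_from_camera"],3))
# bar along yaw -23deg -> jaw at 67deg ; hover with grasp point 0.17 above bench
plan([.46,-.108,.42],np.radians(67))
E
```

```text
[ 0.21183671 -0.58801486  0.4047459 ] [[0.0, 0.941, 0.339], [-0.0, 0.339, -0.941], [-1.0, -0.0, 0.0]]
[[321.09521294   0.         279.67123497]
 [  0.         321.09521294 208.94110313]
 [  0.           0.           1.        ]] [[ 0.001 -0.299  0.954  0.021]
 [-0.    -0.954 -0.299  0.081]
 [ 1.     0.    -0.001  0.   ]
 [ 0.     0.     0.     1.   ]]
yaw 67.0 shift mm [ -15.3  396.2 -367.5] turn deg [-137.2    0.     0. ]
yaw 247.0 shift mm [ -15.3  396.2 -367.5] turn deg [42.8  0.  -0. ]
```

View pics/crop.png

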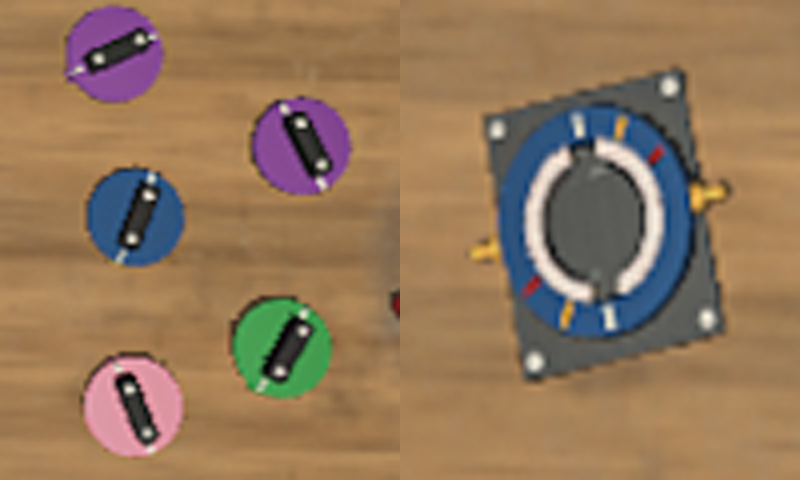

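The crop confirms the blue cap (crop pixel (135,217), bar in line with its two white lines). The chamber shows white, yellow and red marks, with its white marks at about +11° yaw. Before moving, I'll check the depth of the faint ring near the arm's path.

Run:
```python
from h import *
d=get_image("top");z=d["range_z"];o=np.array(d["origin"]);W=R.from_rotvec(d["rotation"]) if np.size(d["rotation"])==3 else R.from_matrix(d["rotation"])
v,u=np.mgrid[:420,:560]
g=np.stack([u,v,np.ones_like(u)],-1).reshape(-1,3)@np.linalg.inv(d["K"]).T*z.reshape(-1,1)
P=(W.apply(g)+o).reshape(420,560,3)
for a in np.arange(0,360,45):
    y,x=int(250+56*np.sin(np.radians(a))),int(447+57*np.cos(np.radians(a)))
    print(a,(x,y),P[y-6:y+7,x-6:x+7,2].max().round(3),end=' ')
print()
for x,y in[(430,208),(480,203),(520,120),(400,100),(450,60),(290,330),(450,247)]:print((x,y),P[y,x].round(3))
m=(P[...,2]>.12)&(z>0)&(P[...,0]>.1)&(P[...,0]<.75)&(P[...,1]<.35)&(P[...,1]>-.7)
print("tall in path region:",[(k,np.round(P[m][:,k].min(),2),np.round(P[m][:,k].max(),2)) for k in range(3)] if m.any() else None)
```

```text
0 (504, 250) 1.184 45 (487, 289) 1.184 90 (447, 306) 0.005 135 (406, 289) 0.005 180 (390, 250) 1.184 225 (406, 210) 0.005 270 (447, 194) 1.184 315 (487, 210) 1.184 
(430, 208) [ 0.569 -0.387  0.024]
(480, 203) [ 0.577 -0.513  0.044]
(520, 120) [ 0.774 -0.584  0.134]
(400, 100) [ 0.842 -0.297  0.106]
(450, 60) [ 0.881 -0.371  0.252]
(290, 330) [ 0.174 -0.007 -0.411]
(450, 247) [ 0.463 -0.443  0.002]
tall in path region: [(0, np.float64(0.15), np.float64(0.75)), (1, np.float64(-0.65), np.float64(-0.21)), (2, np.float64(0.12), np.float64(0.34))]
```

Run:
```python
from h import *
d=get_image("top");s=get_image("scene")
for z in(0,.15,.3):
    print(z,"top ring bottom/left/right/top",wpts(d,[447,390,506,447],[306,250,250,195],z)[:,:2].round(3).tolist())
    print("   scene ring",wpts(s,[362,405],[290,273],z)[:,:2].round(3).tolist())
m=(d["range_z"]==0).astype(np.uint8)*255
m2=(s["range_z"]==0).astype(np.uint8)*255
a=np.hstack([d["frame"][150:330,370:560,::-1],cv2.merge([m[150:330,370:560]]*3)]);b=np.hstack([s["frame"][240:420,330:520,::-1],cv2.merge([m2[240:420,330:520]]*3)])
cv2.imwrite("pics/ring.png",cv2.resize(np.vstack([a,b]),None,fx=1.6,fy=1.6))
```

```text
0 top ring bottom/left/right/top [[0.304, -0.426], [0.459, -0.279], [0.451, -0.596], [0.606, -0.444]]
   scene ring [[0.462, -0.285], [0.565, -0.389]]
0.15 top ring bottom/left/right/top [[0.326, -0.37], [0.46, -0.242], [0.453, -0.518], [0.589, -0.385]]
   scene ring [[0.404, -0.274], [0.495, -0.366]]
0.3 top ring bottom/left/right/top [[0.347, -0.313], [0.462, -0.204], [0.456, -0.44], [0.572, -0.327]]
   scene ring [[0.347, -0.264], [0.425, -0.343]]
```

View pics/ring.png

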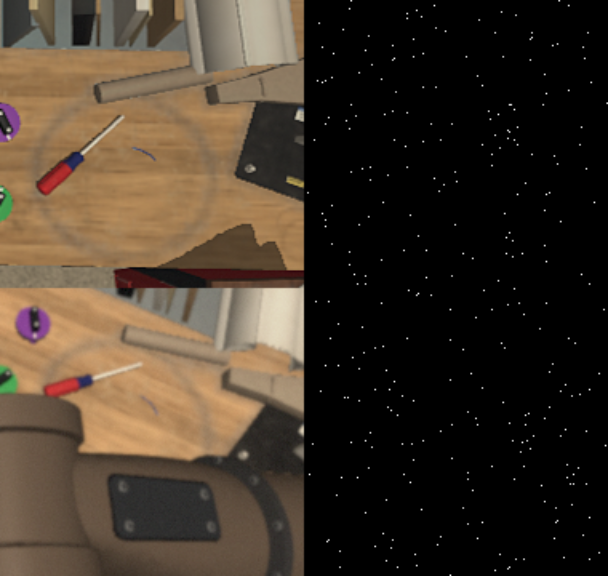

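The ring is a flat stain on the bench: both views agree at z=0, and there's no depth above it. Moving to hover above the cap.

>>> {"name": "arm_command", "arguments": {
  "motion": [
    [91,-3,44,-41,0,0,0],
    [91,-3,44,-41,0,0,0],
    [91,-3,44,-41,0,0,0],
    [91,-3,44,-41,0,0,0],
    [91,-3,44,-41,0,0,0]
  ]
}}

```text
clock: 1.52
position: [0.35, -0.3187, 0.4201]
ee_rot: [0.951, 1.352, -0.951]
force: [1.5, -0.6, 0.6]
width: 0.991
```

>>> {"name": "arm_command", "arguments": {
  "motion": [
    [91,0,44,-41,0,0,0],
    [91,0,44,-41,0,0,0],
    [91,0,44,-41,0,0,0],
    [91,0,44,-41,0,0,0],
    [91,0,0,0,10.7,0,0]
  ]
}}

```text
clock: 2.15
position: [0.461, -0.1019, 0.42]
ee_rot: [1.09, 1.282, -1.086]
force: [0.1, -0.6, -0.4]
width: 0.989
```

>>> {"name": "arm_command", "arguments": {
  "motion": [
    [91,0,0,0,10.7,0,0],
    [91,0,0,0,10.7,0,0],
    [91,0,0,0,10.7,0,0],
    [91,0,0,0,0,0,0]
  ]
}}

```text
clock: 2.65
position: [0.4594, -0.1066, 0.4198]
ee_rot: [1.497, 0.992, -1.497]
force: [-0.0, -0.4, -0.3]
width: 0.992
```

```bash
cat > m.py <<'E'
from h import *
def blueblob(d,tr,zf,guess,rad=.045,lo=(100,90,40),hi=(120,255,255)):
    hsv=cv2.cvtColor(d["frame"],cv2.COLOR_RGB2HSV);m=cv2.inRange(hsv,lo,hi)
    v,u=np.nonzero(m);P=wpts(d,u,v,zf,tr);k=np.hypot(*(P[:,:2]-guess).T)<rad
    return P[k],u[k],v[k],hsv
E
python3 - <<'E'
from m import *
tr=pose();d=get_image("wrist");print(tr[0].round(4),arm.observe()["clock"])
cv2.imwrite("pics/w1.png",d["frame"][:,:,::-1])
for t in("cap","cap_grip","cap_lug"):print(t,[(np.round(r["point"],4).tolist(),round(r["p"],2)) for r in pinpoint("wrist",t)])
g=(.481,-.109)
P,u,v,_=blueblob(d,tr,.025,g)
h=cv2.convexHull(np.c_[u,v].astype(np.float32))[:,0];Q=wpts(d,h[:,0],h[:,1],.025,tr)
c,rr=cv2.minEnclosingCircle(Q[:,:2].astype(np.float32)*1000);print("flange",c,rr,len(P))
# bar: dark pixels near, project on top z=.053
hsv=cv2.cvtColor(d["frame"],cv2.COLOR_RGB2HSV);m=cv2.inRange(hsv,(0,0,0),(180,255,60));vv,uu=np.nonzero(m)
B=wpts(d,uu,vv,.053,tr)[:,:2];B=B[np.hypot(*(B-g).T)<.035]
print("bar",len(B),cv2.minAreaRect(B.astype(np.float32)*1000))
E
```

```text
[ 0.4594 -0.1066  0.4198] 2.7
cap [([0.3892, -0.2067, -0.0011], 0.86), ([0.3541, -0.1039, -0.0006], 0.77), ([0.59, -0.0989, 0.0011], 0.71), ([0.5268, -0.2215, 0.0056], 0.66), ([0.4813, -0.1072, -0.0014], 0.64)]
cap_grip [([0.5251, -0.2263, 0.0365], 0.95), ([0.4768, -0.1115, 0.0419], 0.88), ([0.3933, -0.2023, 0.0399], 0.79), ([0.5924, -0.1003, 0.0437], 0.79), ([0.4288, 0.048, 0.0006], 0.67)]
cap_lug [([0.5601, -0.2086, 0.0034], 0.88), ([0.5132, -0.1227, 0.0062], 0.78), ([0.3651, -0.1809, 0.0043], 0.71), ([0.5784, -0.0729, 0.0078], 0.65), ([0.3868, -0.0891, 0.0055], 0.56)]
flange (481.03955078125, -108.96632385253906) 31.863924026489258 1763
bar 491 ((477.7117919921875, -120.54704284667969), (36.85032653808594, 45.87305450439453), 66.4391098022461)
```

View pics/w1.png

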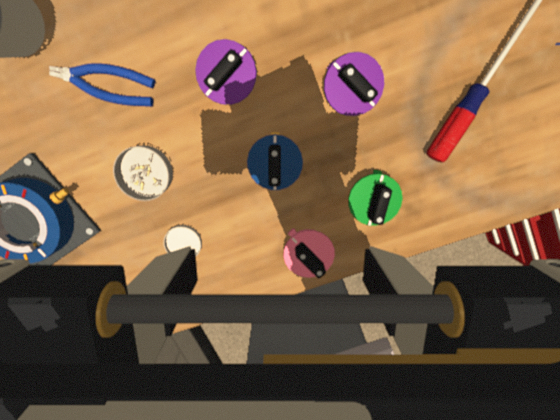

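Wrist view: blue cap at (274,160) under the gripper, bar nearly vertical in the picture and so aligned with the tool. Flange centre measures (0.4810, −0.1090). The networks agree. Descending.

>>> {"name": "arm_command", "arguments": {
  "motion": [
    [40,30,10.4,-3,0,0,0],
    [40,55,10.4,-3,0,0,0],
    [40,55,0,0,0,0,0],
    [40,30,0,0,0,0,0],
    [40,0,0,0,0,0,0]
  ]
}}

```text
clock: 3.48
position: [0.48, -0.1092, 0.248]
ee_rot: [1.495, 0.996, -1.501]
force: [0.3, 1.1, 0.4]
width: 0.497
```

Run:
```python
from m import *
tr=pose();d=get_image("wrist");cv2.imwrite("pics/w2.png",d["frame"][:,:,::-1])
g=(.481,-.109)
P,u,v,_=blueblob(d,tr,.025,g)
h=cv2.convexHull(np.c_[u,v].astype(np.float32))[:,0];Q=wpts(d,h[:,0],h[:,1],.025,tr)
c,rr=cv2.minEnclosingCircle(Q[:,:2].astype(np.float32)*1000);print("flange",c,rr,len(P))
for t in("cap","cap_grip","cap_lug"):print(t,[(np.round(r["point"],4).tolist(),round(r["p"],2)) for r in pinpoint("wrist",t)])
plan([.481,-.109,.206],np.radians(67))
```

```text
flange (481.80560302734375, -109.3423843383789) 32.35673904418945 4997
cap [([0.5907, -0.0993, 0.0029], 0.98), ([0.3894, -0.206, -0.0009], 0.82), ([0.5271, -0.2252, 0.0013], 0.7), ([0.3565, -0.1039, -0.0002], 0.59), ([0.4815, -0.1079, -0.0012], 0.55)]
cap_grip [([0.4776, -0.1107, 0.0376], 0.85), ([0.5243, -0.2256, 0.0408], 0.77), ([0.5932, -0.0993, 0.0435], 0.56)]
cap_lug [([0.3839, -0.0879, 0.0049], 0.89), ([0.511, -0.1211, 0.005], 0.73), ([0.5594, -0.2076, 0.004], 0.71), ([0.58, -0.0721, 0.0056], 0.67)]
yaw 67.0 shift mm [45.3 -0.8 -0.1] turn deg [-1.8e+02  2.0e-01 -1.0e-01]
yaw 247.0 shift mm [45.3 -0.8 -0.1] turn deg [ 0.  -0.  -0.2]
```

View pics/w2.png

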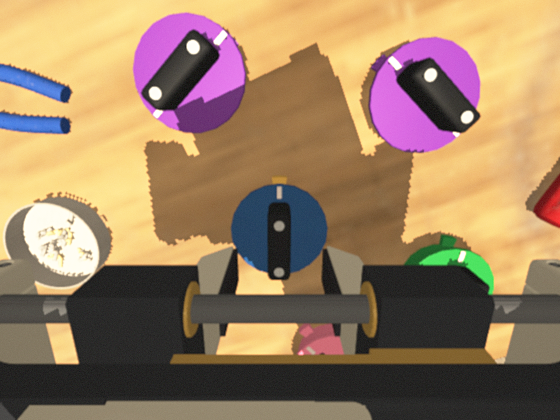

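The cap at (279,228) sits centred between the fingers with its bar in line. Going down to grip.

>>> {"name": "arm_command", "arguments": {
  "motion": [
    [40,25,0,0,0,0,0],
    [40,18,0,0,0,0,0],
    [40,0,0,0,0,0,0],
    [5,0,0,0,0,0,0],
    [5,0,0,0,0,0,0]
  ],
  "newtons": 40
}}

```text
clock: 4.3
position: [0.4813, -0.1094, 0.2078]
ee_rot: [1.499, 0.99, -1.497]
force: [0.0, 0.2, -0.7]
width: 0.268
```

>>> {"name": "arm_command", "arguments": {
  "motion": [
    [5,0,0,0,0,0,0],
    [5,0,0,0,0,0,0],
    [5,-30,0,0,0,0,0],
    [5,-50,0,0,0,0,0],
    [5,-20,0,0,0,0,0]
  ],
  "newtons": 40
}}

```text
clock: 4.92
position: [0.4813, -0.1093, 0.3091]
ee_rot: [1.5, 0.99, -1.496]
force: [-0.1, -0.2, -1.8]
width: 0.148
```

Run:
```python
from m import *
tr=pose();d=get_image("wrist");print(tr[0].round(4),arm.observe()["width"],arm.observe()["force"])
t=get_image("top")
cv2.imwrite("pics/w3.png",d["frame"][:,:,::-1]);
# chamber from top: blue at z=.038
for c in("top","scene"):
    dd=get_image(c)
    for n in("collar","purge_mark","chamber"):print(c,n,[(np.round(r["point"],4).tolist(),round(r["p"],2)) for r in pinpoint(c,n)])
g=(.538,.206)
P,u,v,_=blueblob(t,None,.038,g,.06);h=cv2.convexHull(np.c_[u,v].astype(np.float32))[:,0];Q=wpts(t,h[:,0],h[:,1],.038)
print("blue circle",cv2.minEnclosingCircle(Q[:,:2].astype(np.float32)*1000),cv2.fitEllipse(Q[:,:2].astype(np.float32)*1000))
# hover beside chamber with wrist camera looking at it: bar along yaw 11
plan([.47,.19,.36],np.radians(101))
```

```text
[ 0.4813 -0.1093  0.3091] 0.15302213277915935 [ 0.75798875 -0.84707703  0.00618541]
top collar [([0.5395, 0.2047, 0.0356], 0.98)]
top purge_mark [([0.5729, 0.1935, 0.0425], 0.83)]
top chamber [([0.5396, 0.2066, -0.0003], 0.97), ([0.4241, 0.0506, 0.0], 0.58)]
scene collar []
scene purge_mark []
scene chamber []
blue circle ((534.4976806640625, 203.64173889160156), 52.25759506225586) ((534.1939086914062, 203.60850524902344), (103.111328125, 103.5997543334961), 19.52610206604004)
yaw 101.0 shift mm [ -54.1 -126.7 -271.3] turn deg [1.46e+02 1.00e-01 0.00e+00]
yaw 281.0 shift mm [ -54.1 -126.7 -271.3] turn deg [-34.   -0.    0.1]
```

View pics/w3.png

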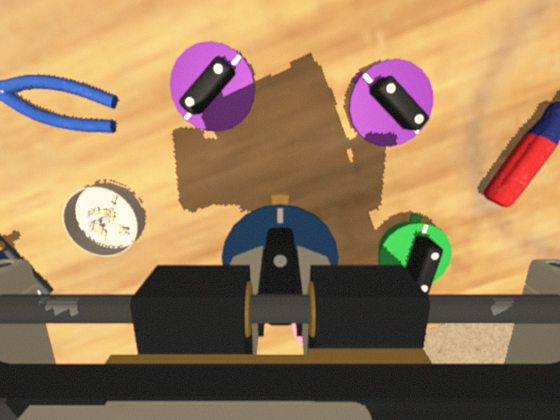

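Held: opening 14 mm, and the cap hangs under the jaws with its white line at (280,215). Carrying it to a hover short of the chamber.

>>> {"name": "arm_command", "arguments": {
  "motion": [
    [5,-20,-20,-48,0,0,0],
    [5,-15,-25,-53,0,0,0],
    [5,-10,-27,-55,0,0,0],
    [5,-8,-27,-55,0,0,0],
    [5,0,-27,-55,0,0,0]
  ]
}}

```text
clock: 6.05
position: [0.4686, 0.1868, 0.3601]
ee_rot: [1.499, 0.991, -1.498]
force: [1.7, 0.6, -2.0]
width: 0.147
```

>>> {"name": "arm_command", "arguments": {
  "motion": [
    [5,0,0,-5,-10.5,0,0],
    [5,0,0,0,-10.5,0,0],
    [5,0,0,0,-10.5,0,0],
    [5,0,0,0,-2.5,0,0],
    [5,0,0,0,0,0,0]
  ]
}}

```text
clock: 6.68
position: [0.4707, 0.1893, 0.3592]
ee_rot: [1.066, 1.294, -1.068]
force: [-0.1, 0.3, -1.8]
width: 0.149
```

```bash
cat > ch.py <<'E'
from m import *
def look(name):
    tr=pose();d=get_image("wrist");print("tcp",tr[0].round(4),"jawyaw",np.degrees(np.arctan2(*tr[1].as_matrix()[[1,0],2])).round(2),arm.observe()["clock"])
    cv2.imwrite(name,d["frame"][:,:,::-1])
    for n in("collar","purge_mark","chamber"):print(n,[(np.round(r["point"],4).tolist(),round(r["p"],2)) for r in pinpoint("wrist",n)])
    return tr,d
E
python3 - <<'E'
from ch import *
tr,d=look("pics/w4.png")
g=np.array((.536,.205))
P,u,v,hsv=blueblob(d,tr,.038,g,.065)
h=cv2.convexHull(np.c_[u,v].astype(np.float32))[:,0];Q=wpts(d,h[:,0],h[:,1],.038,tr)[:,:2].astype(np.float32)*1000
print("blue",cv2.minEnclosingCircle(Q),cv2.fitEllipse(Q))
for nm,lo,hi in(("white",(0,0,150),(180,60,255)),("yellow",(15,120,120),(30,255,255)),("red",(0,150,90),(6,255,255)),("red2",(174,150,90),(180,255,255))):
    m=cv2.inRange(hsv,lo,hi);n,l,st,ce=cv2.connectedComponentsWithStats(m)
    for i in range(1,n):
        if st[i,4]<15:continue
        X=wpts(d,[ce[i][0]],[ce[i][1]],.038,tr)[0]
        if np.hypot(*(X[:2]-g))<.06:print(nm,ce[i].round(1),st[i,4],X[:2].round(4))
E
```

```text
tcp [0.4707 0.1893 0.3592] jawyaw -79.03 6.725
collar [([0.5343, 0.2028, 0.0414], 0.88)]
purge_mark [([0.5782, 0.1912, 0.0363], 0.82)]
chamber [([0.5372, 0.2056, 0.0004], 0.83), ([0.4651, 0.1855, 0.1909], 0.19)]
blue ((535.7224731445312, 205.45677185058594), 51.45613098144531) ((535.7885131835938, 205.4775848388672), (102.04876708984375, 102.54183197021484), 91.22344970703125)
white [276.  73.] 75 [0.5785 0.2133]
white [248.7 118.4] 912 [0.5366 0.2303]
white [301.4 119.3] 715 [0.5449 0.1836]
white [271.6  99. ] 49 [0.5568 0.2131]
white [275.  172.3] 27 [0.4928 0.1979]
yellow [300.2 133.1] 102012 [0.5328 0.182 ]
yellow [300.9  80.6] 51 [0.5766 0.1908]
yellow [217.5 147. ] 21 [0.506  0.2546]
yellow [252.2 165.7] 37 [0.4949 0.2202]
red [318.7  99.8] 19 [0.564 0.172]
red [234.8 148.5] 15 [0.5076 0.2387]
```

View pics/w4.png

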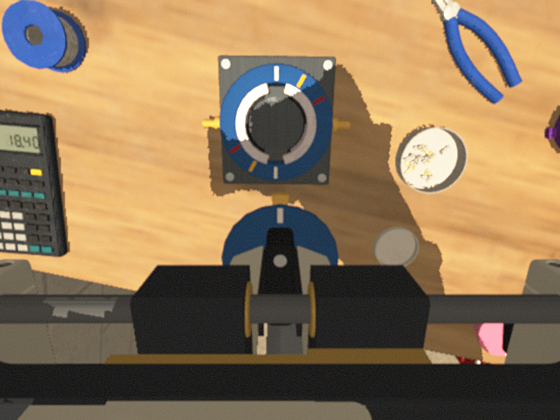

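The marks agree well. White, yellow and red pairs all give centre (0.5357, 0.2055) and chamber yaw 10.2°. In the picture the white marks are at (276,73) and (275,172), and yellow at (301,81) and (252,166). Moving above the bore with the bar at 10.2°.

>>> {"name": "arm_command", "arguments": {
  "motion": [
    [5,20,22,-1.2,0,0,0],
    [5,30,22.5,-1.2,0,0,0],
    [5,30,22.2,-1.2,0.8,0,0],
    [5,24,0,0,0,0,0],
    [5,0,0,0,0,0,0]
  ]
}}

```text
clock: 7.5
position: [0.5348, 0.2054, 0.2539]
ee_rot: [1.074, 1.29, -1.081]
force: [-0.2, 1.1, -2.5]
width: 0.148
```

Run:
```python
from ch import *
tr,d=look("pics/w5.png")
f=d["frame"][:,:,::-1];cv2.imwrite("pics/w5c.png",cv2.resize(f[80:300,160:400],None,fx=2.5,fy=2.5))
plan([.5355,.2055,.255],np.radians(100.2))
hsv=cv2.cvtColor(d["frame"],cv2.COLOR_RGB2HSV);m=cv2.inRange(hsv,(0,0,130),(180,70,255));n,l,st,ce=cv2.connectedComponentsWithStats(m)
for i in range(1,n):
    if st[i,4]>15 and 200<ce[i][0]<350 and ce[i][1]<280:print(ce[i].round(1),st[i,:5],wpts(d,[ce[i][0]],[ce[i][1]],.038,tr)[0].round(4))
```

```text
tcp [0.5348 0.2054 0.2539] jawyaw -79.81 7.55
collar [([0.5383, 0.2068, 0.0434], 0.54), ([0.5271, 0.0454, 0.0031], 0.38)]
purge_mark [([0.5804, 0.1905, 0.0324], 0.64)]
chamber [([0.537, 0.2082, 0.001], 0.95)]
yaw 100.2 shift mm [ 2.1 -0.3  0.4] turn deg [-180.     0.2   -0. ]
yaw 280.2 shift mm [ 2.1 -0.3  0.4] turn deg [ 0.  -0.  -0.1]
[215.2 148.4] [200 138  31  23 529] [0.5848 0.2533 0.038 ]
[348.8 146.9] [344 142  11  11 104] [0.5999 0.1744 0.038 ]
[279. 170.] [277 161   5  19  93] [0.5787 0.2132 0.038 ]
[243.2 205.5] [224 184  44  54 707] [0.5523 0.2316 0.038 ]
[314.5 204.5] [291 184  44  53 684] [0.5608 0.1872 0.038 ]
[279.6 215. ] [277 208   6  15  88] [0.55   0.2077 0.038 ]
[250.9 263.9] [231 247  31  46 534] [0.5124 0.2206 0.038 ]
[308.5 264. ] [298 247  31  46 527] [0.5192 0.1824 0.038 ]
[279.6 260.5] [274 256  12  10  97] [0.5183 0.202  0.038 ]
```

View pics/w5c.png

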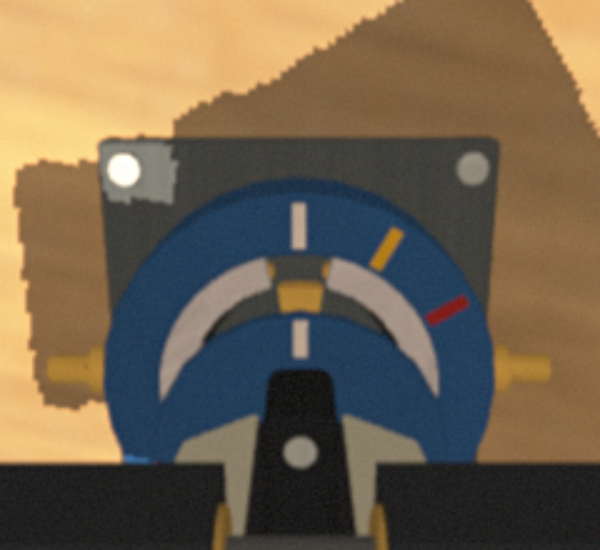

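The lug sits squarely in its entry, with the cap line at column 279.6 against the white mark at 279.0. Descending in small steps while watching the force.

>>> {"name": "arm_command", "arguments": {
  "motion": [
    [5,6,0.6,0,0,0,0],
    [5,4,0,0,0,0,0],
    [5,3,0,0,0,0,0],
    [5,2,0,0,0,0,0],
    [5,0,0,0,0,0,0]
  ]
}}

```text
clock: 8.32
position: [0.536, 0.2058, 0.2405]
ee_rot: [1.077, 1.288, -1.077]
force: [0.0, -0.3, -1.4]
width: 0.152
```

>>> {"name": "arm_command", "arguments": {
  "motion": [
    [5,2,0,0,0,0,0],
    [5,2,0,0,0,0,0],
    [5,2,0,0,0,0,0],
    [5,0,0,0,0,0,0]
  ]
}}

```text
clock: 8.82
position: [0.5361, 0.2058, 0.2346]
ee_rot: [1.077, 1.288, -1.077]
force: [-0.1, 0.0, -2.1]
width: 0.148
```

>>> {"name": "arm_command", "arguments": {
  "motion": [
    [5,2,0,0,0,0,0],
    [5,1.5,0,0,0,0,0],
    [5,1.5,0,0,0,0,0],
    [5,0,0,0,0,0,0]
  ]
}}

```text
clock: 9.32
position: [0.5361, 0.2058, 0.2298]
ee_rot: [1.077, 1.288, -1.077]
force: [-0.7, -0.2, 1.3]
width: 0.15
```

Run:
```python
from ch import *
s=arm.observe();print({k:np.round(s[k],3).tolist() for k in("clock","position","force","ft_torque","width")})
```

```text
{'clock': 9.325, 'position': [0.536, 0.206, 0.23], 'force': [-0.708, -0.214, 1.331], 'ft_torque': [-0.03, 0.174, 0.013], 'width': 0.15}
```

>>> {"name": "arm_command", "arguments": {
  "motion": [
    [5,1,0,0,0,0,0],
    [5,1,0,0,0,0,0],
    [5,0,0,0,0,0,0]
  ]
}}

```text
clock: 9.7
position: [0.5361, 0.2058, 0.2277]
ee_rot: [1.077, 1.288, -1.077]
force: [0.3, 0.3, 4.0]
width: 0.15
```

Run:
```python
from ch import *
tr,d=look("pics/w6.png");s=arm.observe();print(s["force"],s["ft_torque"])
f=d["frame"][:,:,::-1];cv2.imwrite("pics/w6c.png",cv2.resize(f[80:300,160:400],None,fx=2.5,fy=2.5))
```

```text
tcp [0.5361 0.2058 0.2277] jawyaw -79.79 9.75
collar []
purge_mark [([0.5748, 0.1907, 0.0345], 0.7)]
chamber []
[ 0.17160276 -0.15128384  3.41988333] [-0.0963331   0.20083528 -0.03125411]
```

View pics/w6c.png

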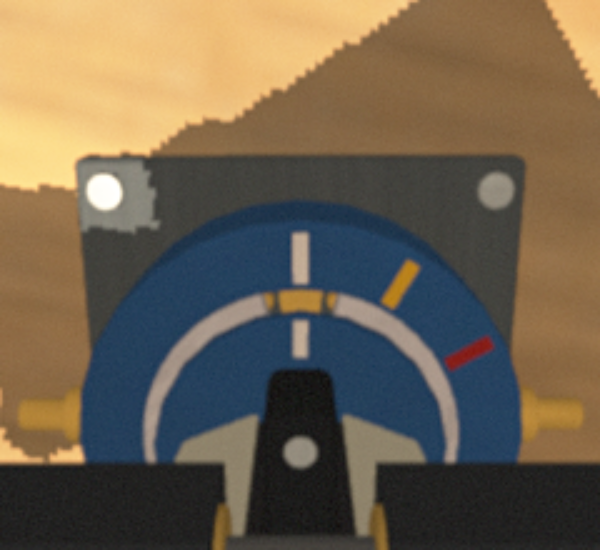

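The cap is entered (gold lug at (300,300) in the entry, flange near the collar) and pressed with about 5.5 N net. Turning clockwise in steps.

>>> {"name": "arm_command", "arguments": {
  "motion": [
    [5,0,0,0,4,0,0],
    [5,0,0,0,4,0,0],
    [5,0,0,0,4,0,0],
    [5,0,0,0,0,0,0]
  ]
}}

```text
clock: 10.4
position: [0.5362, 0.2058, 0.2278]
ee_rot: [1.232, 1.194, -1.232]
force: [0.3, -1.0, 3.2]
width: 0.149
```

Run:
```python
from ch import *
tr,d=look("pics/w7.png");s=arm.observe();print(s["force"],s["ft_torque"],s["width"])
f=d["frame"][:,:,::-1];cv2.imwrite("pics/w7c.png",cv2.resize(f[80:300,160:400],None,fx=2.5,fy=2.5))
```

```text
tcp [0.5362 0.2058 0.2278] jawyaw -91.76 10.45
collar [([0.5308, 0.0466, 0.0004], 0.56)]
purge_mark [([0.576, 0.1933, 0.0329], 0.62), ([0.5333, 0.2036, 0.0601], 0.44)]
chamber []
[ 0.22694488 -0.40995452  4.14679735] [-0.06115115  0.00462253  0.04499371] 0.15386465079173464
```

View pics/w7c.png

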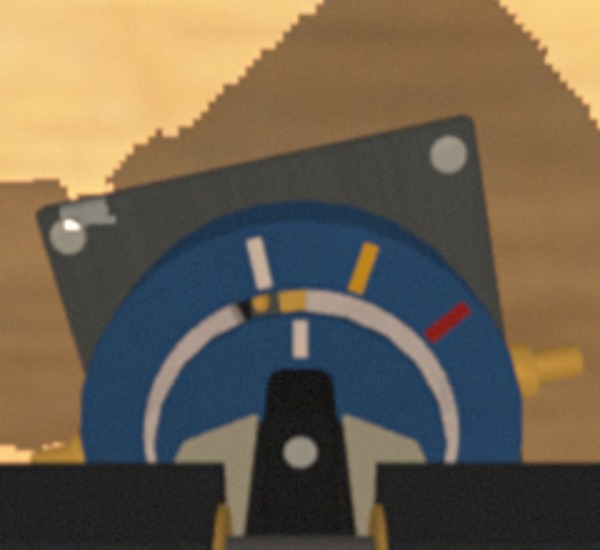

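The lug is running under the collar. Turning the rest of the way to yellow.

>>> {"name": "arm_command", "arguments": {
  "motion": [
    [5,0,0,0,5,0,0],
    [5,0,0,0,5,0,0],
    [5,0,0,0,5,0,0],
    [5,0,0,0,3.4,0,0],
    [5,0,0,0,0,0,0]
  ]
}}

```text
clock: 11.22
position: [0.5362, 0.2057, 0.2278]
ee_rot: [1.463, 1.021, -1.463]
force: [-0.4, -2.0, 4.0]
width: 0.149
```

Run:
```python
from ch import *
tr,d=look("pics/w8.png");s=arm.observe();print(s["force"],s["ft_torque"],s["width"])
f=d["frame"][:,:,::-1];cv2.imwrite("pics/w8c.png",cv2.resize(f[80:300,160:400],None,fx=2.5,fy=2.5))
hsv=cv2.cvtColor(d["frame"],cv2.COLOR_RGB2HSV)
def line(lo,hi,z,box):
    m=cv2.inRange(hsv,lo,hi)[box[1]:box[3],box[0]:box[2]];v,u=np.nonzero(m);P=wpts(d,u+box[0],v+box[1],z,tr)[:,:2].mean(0)
    q=P-(.5358,.2055);print(len(u),P.round(4),"r",np.hypot(*q).round(4),"yaw",np.degrees(np.arctan2(q[1],q[0])).round(2))
line((15,120,100),(30,255,255),.038,(262,165,300,196)) # yellow
line((0,0,110),(180,70,255),.046,(270,206,290,226))   # cap line
```

```text
tcp [0.5362 0.2057 0.2278] jawyaw -110.14 11.275
collar [([0.5679, 0.1943, 0.0285], 0.68), ([0.4281, 0.0479, -0.0025], 0.47)]
purge_mark [([0.5773, 0.1917, 0.0333], 0.78)]
chamber []
[ 0.19762196 -1.35961558  3.71707838] [-0.30812096 -0.11596288  0.12436161] 0.1502307100221789
117 [0.577  0.1908] r 0.0437 yaw -19.67
101 [0.5623 0.196 ] r 0.0282 yaw -19.81
```

View pics/w8c.png

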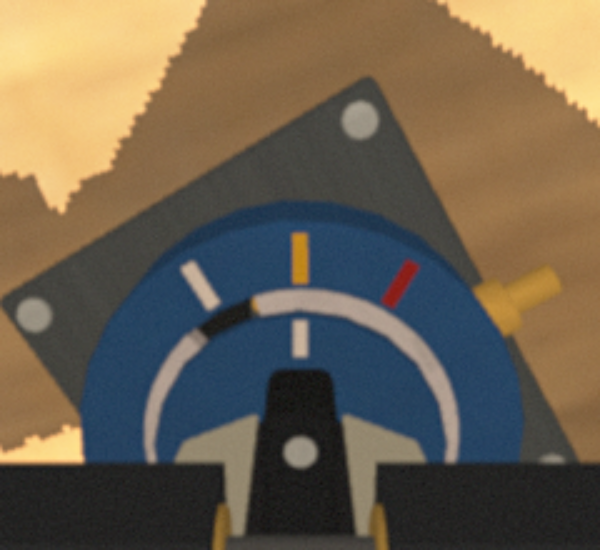

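The cap line and yellow mark are in line (yaw −19.8° against −19.7°). I'll hold briefly to confirm it stays, then hand in.

>>> {"name": "arm_command", "arguments": {
  "motion": [
    [5,0,0,0,0,0,0],
    [5,0,0,0,0,0,0],
    [5,0,0,0,0,0,0],
    [5,0,0,0,0,0,0]
  ]
}}

```text
clock: 11.92
position: [0.5362, 0.2057, 0.2277]
ee_rot: [1.464, 1.021, -1.464]
force: [0.3, -1.9, 3.5]
width: 0.151
```

Run:
```python
from ch import *
tr,d=look("pics/w9.png");s=arm.observe();print(s["force"],s["width"])
hsv=cv2.cvtColor(d["frame"],cv2.COLOR_RGB2HSV)
for lo,hi,z,b in(((15,120,100),(30,255,255),.038,(262,165,300,196)),((0,0,110),(180,70,255),.046,(270,206,290,226))):
    v,u=np.nonzero(cv2.inRange(hsv,lo,hi)[b[1]:b[3],b[0]:b[2]]);q=wpts(d,u+b[0],v+b[1],z,tr)[:,:2].mean(0)-(.5358,.2055);print(np.degrees(np.arctan2(q[1],q[0])).round(2))
print(arm.sign_off())
```

```text
tcp [0.5362 0.2057 0.2277] jawyaw -110.2 11.975
collar []
purge_mark [([0.577, 0.1924, 0.0354], 0.58)]
chamber []
[ 1.41156505 -2.16027495  3.20289082] 0.14995283384846236
-19.73
-19.94
the job is handed in; nothing more can be done
None
```

The blue cap is in the chamber at the yellow purge mark, still gripped, and the job was handed in at about 12 s. I gripped it by its bar and entered the lugs at the white marks. I then pressed it down to about 21 mm with about 5 to 6 N, and turned it 30° clockwise.

- **Angle:** after a half-second hold, the cap's white line stood at −19.9° and the yellow mark at −19.7°, well short of red.
- **Grip:** the opening stayed steady at about 14 mm with a 40 N grip, and the downward push held.
- **Not measured:** I couldn't read the rotor angle directly. With its 0.05 rad of play it may lag the cap slightly.
- **Failed check:** the network search did not find the collar or chamber in the last picture because the gripper and cap covered them. My angles come from the marks themselves.

I did not touch anything else on the bench.

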